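# Pack the terminal's accessory tray

## Robot

A 6-joint arm with a two-finger parallel gripper is mounted at the origin on the work surface. World frame = base frame: x ahead of the robot, y to its left, z up, the work surface at z = 0. Lengths are in m, angles in rad, forces in N, time in s.
With the tool pointing down it reaches from about 0.375 to 0.975 m from the base axis. Payload 3.8 kg.
Tool frame: the origin (TCP) lies on the centre line of the jaws, within the pads' length; the fingertips stand 17 mm ahead of it and the grasp point (between the pads) lies 2 mm behind it (bot.tip_extent is the distance from the TCP to the fingertips, in m); z points along the fingers, y is the line along which they close (so a half turn about z gives the same grasp; the last joint's range is limited). The gripper opens to 85 mm and grips with 20 to 120 N. Pads are 22 mm wide; open, the fingers measure 114 mm over their backs; the gripper's body (76 mm by 85 mm) begins 54 mm behind the grasp point. The pads swing forward as they close: fully open they stand 13 mm farther back than shut.
Start: joints at [-1.28, 0.264, 1.604, -0, 1.274, -0.037], TCP at [0.217, -0.639, 0.248] pointing down, gripper open.
Joint ranges: [-2.63, 2.63], [-0.94, 2.18], [0.31, 2.57], [-1.31, 4.45], [0, 2.66], [-2.55, 2.55]. Speed limits (rad/s): [2.57, 2.57, 3.14, 3.14, 3.14, 3.14].

## Interface

Orientations are given as a rotation vector (axis times angle).
In Python, from workcell import readout, read_camera, finish_job, bot gives the robot as it stands.
- The arm moves only by the tool jog_arm, never from a script. Its argument "deltas" is one flat list of numbers, 7 for each row, row after row: the shift along the tool's x, y, z in m, then the turn, a rotation vector about the tool's x, y, z in degrees, then the gripper command: -1 is shut, 1 is fully open, values between are in proportion. A call has 1 to 8 rows; each row is the pose to reach, as a shift and turn from the pose commanded when the call began, along the tool's axes at that moment; what a row does not reach only later rows make up. A row lasts 1/10 s, in which the tool goes at most 50 mm and 8.59 degrees, less where a joint would pass 70% of its speed; a pose out of reach is approached as far as the arm can. A call with a gripper value outside its range is refused whole. The fingers move at their own pace and stop on an object; "squeeze" is the grip in N (left out, the last holds). Time passes only in rows, so rows that repeat a pose let the fingers close. It gives the time, the measured TCP pose, the force, the opening and the grip force at its end, in the units of the state.
- readout.read_state(): the state, without advancing time (a new reading comes with each control period).
- read_camera(name): name is "scene" or "top" or "wrist"; returns a dict with "color" (384x512x3 uint8, blue, green, red), "fx", "fy", "cx", "cy" (pixels), "origin" and "attitude" of the camera in the world. Camera axes: x right, y down, z forward; pixel columns grow to the right and rows downward; lengths in m; the calibration is good to about 2 mm. A picture is of the moment at which its call begins. There is no depth.
- finish_job(): hands the job in; it is judged then, once.
The state is a dict: "time": time; "q": joint angles; "joint_vel": joint speeds; "joint_torque": joint torques, N m; "tool_pos": TCP position; "tcp_rot": TCP orientation; "wrist_force": force on the tool from outside, world axes, zero at the start; "torque": the same for the moment, N m; "width": opening from 0.0 (shut) to 1.0 (fully open); "grip_force": force on a finger pad.
Only numpy, scipy, OpenCV 4.12 (cv2) and the standard library are available. Lean on these libraries where they do the work, as an engineer would, in place of code of your own. Each camera call takes 0.05 s, during which the arm holds its last target. There are 200 camera calls.

## Task

Pack the voting terminal's accessory tray: put the long battery, the data cartridge, the full paper roll and the ink-pad tin each into the pocket made for it, down on the pocket's floor and right way up, the roll standing on end as it does now. Leave the thin used-up roll and the short battery where they are: they do not belong in the kit.

Things in the scene. Friction and masses are not known exactly. Their poses are not given: they have to be found in the camera images.
- battery: The long battery pack to be packed: black box 80 (x) x 42 (y) x 26 (z) mm with a paper label on top and three small brass contacts at its +x end, lying flat, about 0.19 kg. Origin: centre of its underside; x along its length, z up.
- cartridge: The data cartridge to be packed: slim off-white plastic block 62 (x) x 24 (y) x 22 (z) mm with a brass contact strip on top at its +x end and three grey grip lines at the other, lying flat, about 0.05 kg. Origin: centre of its underside; x along its length, z up.
- full_roll: The full paper roll to be packed: white cylinder 40 mm in diameter and 45 mm tall with a small core in its top, standing on end, about 0.06 kg. Origin: centre of its underside; z up along its axis.
- ink_tin: The ink-pad tin to be packed: flat round bare-metal tin 62 mm in diameter and 22 mm tall, lying flat, about 0.08 kg. Origin: centre of its underside; z up.
- battery_bay: The pocket for the long battery: the larger rectangular pocket, 96 (along x) x 58 (along y) mm; the battery's length goes along x, either way round. Fixed insert, 112 (x) x 92 (y) x 11 (z) mm, one of four in the low metal tray (rim 18 mm above table); corners are shuffled. Origin: centre of underside, 4 mm above table; z up. Pocket centred on it, 6 mm deep, dark liner: floor 5 mm, top face 11 mm above origin.
- cartridge_bay: The pocket for the cartridge: the smaller, narrow rectangular pocket, 78 (along x) x 40 (along y) mm; the cartridge's length goes along x, either way round. Fixed insert, 112 (x) x 92 (y) x 11 (z) mm, one of four in the low metal tray (rim 18 mm above table); corners are shuffled. Origin: centre of underside, 4 mm above table; z up. Pocket centred on it, 6 mm deep, dark liner: floor 5 mm, top face 11 mm above origin.
- roll_bay: The pocket for the full roll: the smaller round pocket, 56 mm in diameter. Fixed insert, 112 (x) x 92 (y) x 11 (z) mm, one of four in the low metal tray (rim 18 mm above table); corners are shuffled. Origin: centre of underside, 4 mm above table; z up. Pocket centred on it, 6 mm deep, dark liner: floor 5 mm, top face 11 mm above origin.
- tin_bay: The pocket for the ink-pad tin: the larger round pocket, 78 mm in diameter. Fixed insert, 112 (x) x 92 (y) x 11 (z) mm, one of four in the low metal tray (rim 18 mm above table); corners are shuffled. Origin: centre of underside, 4 mm above table; z up. Pocket centred on it, 6 mm deep, dark liner: floor 5 mm, top face 11 mm above origin.
- used_roll: Look-alike to leave alone: the used-up paper roll, white cylinder only 24 mm in diameter, 45 mm tall, standing on end. Origin: centre of its underside; z up.
- short_battery: Look-alike to leave alone: the short battery pack of another model, black box 54 (x) x 42 (y) x 26 (z) mm with paper label and brass contacts, lying flat. Origin: centre of its underside; x along its length, z up. A tape ring (60 mm wide, 24 high) and a stapler (82 x 26 x 32 mm) lie among the six loose things, places about 115 mm apart.
Mind the look-alikes: they are no part of the job. Of the things that look like the ink_tin, take the one that is farthest to the robot's right at the start.

How it is judged:
By the outcome, as a careful person would: the job done as asked, in the order asked, and still so for the second after the job is handed in, with the robot touching nothing.
It also fails if it takes over 99 s, if anything falls off the work surface, if the arm or the gripper's body presses on something with over 40 N, if the wrist force passes 120 N, or if a joint passes its speed limit or range.

## Working session

There is one attempt and no reset: what is moved stays moved. The work goes in short steps, Python scripts to look and compute and a tool call to move; the robot and the scene stay as the last step left them, time stands still between calls to the robot, and variables do not carry over. Pictures are saved under pics/ and viewed, at most 14 in all, crops included, and the job is handed in when it is done.

Besides the shell and the picture viewer there is one more tool, called after "Request:" by a JSON object that holds its "name" and its "arguments". jog_arm: Moves the arm, as the interface text tells. Its arguments: {"type":"object","properties":{"deltas":{"type":"array"},"squeeze":{"type":"number"}},"required":["deltas"]}

```bash
mkdir -p pics; ls; python3 - <<'E'
from workcell import readout, read_camera, bot
import cv2,numpy as np
print(readout.read_state())
for n in ("top","scene"):
    c=read_camera(n); cv2.imwrite(f"pics/{n}0.png",c["color"])
    print(n,c["fx"],c["fy"],c["cx"],c["cy"],c["origin"],np.array(c["attitude"]).tolist())
E
```

```text
pics
{'time': 0.0, 'q': array([-1.27989109e+00,  2.64741372e-01,  1.60536244e+00, -5.63967188e-06,
        1.27369136e+00, -3.69406663e-02]), 'joint_vel': array([ 0.00076045, -0.00192265, -0.00106445, -0.00027498,  0.00012351,
        0.00020127]), 'joint_torque': array([ 2.11604900e-03, -5.15109408e+01, -3.67313647e+01, -4.18812078e-06,
        1.27933591e-02,  1.75169464e-05]), 'tool_pos': array([ 0.21712713, -0.63840224,  0.24697616]), 'tcp_rot': array([-3.09732335e+00, -5.12322060e-01,  4.46232477e-04]), 'wrist_force': array([-0.49653171,  0.08726933, -0.75672232]), 'torque': array([ 0.01029984, -0.00666359,  0.02146477]), 'grip_force': 0.0, 'width': 0.9983849349573755}
top 415.8778222793021 415.8778222793021 251.2947008520365 189.2126744565009 [ 0.40077446 -0.06465494  1.09031876] [-2.184132116240912, 2.1449096630220863, -0.06129916634364876]
scene 373.2486382814738 373.2486382814738 252.17815784695813 193.6939236325921 [ 0.9942181  -0.4612042   0.62227729] [-2.1068487869786385, -1.02135324138243, 0.4269484221887529]
```

View pics/top0.png

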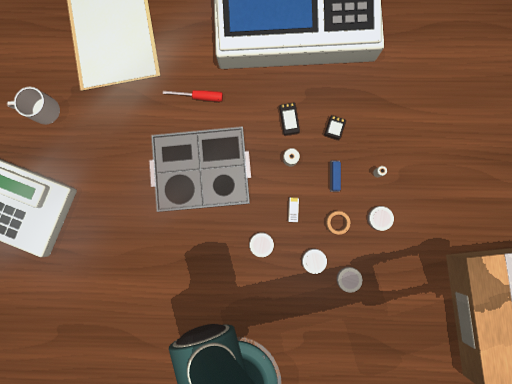

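View pics/scene0.png

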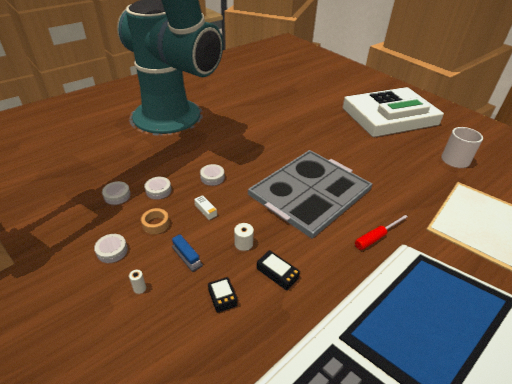

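Top view: the tray spans (152–250, 128–210), with the narrow bay at about (177,153), battery bay (221,149), tin bay (179,189) and roll bay (224,185). The long battery is at (289,119), full roll (291,157) and cartridge (293,209). Of the tin-like discs, the rightmost is at (381,218). I'll measure these with contours.

```bash
cat > h.py <<'E'
import numpy as np, cv2
from scipy.spatial.transform import Rotation as R
from workcell import readout, read_camera, bot
def world(c,u,v,z):
    d=R.from_rotvec(c["attitude"]).apply([(u-c["cx"])/c["fx"],(v-c["cy"])/c["fy"],1])
    o=np.array(c["origin"]); return o+d*(z-o[2])/d[2]
def pix(c,p):
    q=R.from_rotvec(c["attitude"]).inv().apply(np.array(p)-c["origin"])
    return q[0]/q[2]*c["fx"]+c["cx"], q[1]/q[2]*c["fy"]+c["cy"]
def delta(x,y,z,yaw):
    "tool-frame shift (m) and turn (deg); yaw = world angle (deg) of the tool's y (closing) axis, mod 180"
    s=readout.read_state(); T=R.from_rotvec(s["tcp_rot"]); a=np.radians(yaw); best=None
    for k in (0,np.pi):
        ty=np.array([np.cos(a+k),np.sin(a+k),0]); tz=np.array([0,0,-1.]); tx=np.cross(ty,tz)
        r=(T.inv()*R.from_matrix(np.c_[tx,ty,tz])).as_rotvec(degrees=True)
        if best is None or np.linalg.norm(r)<np.linalg.norm(best): best=r
    print("d",(T.inv().apply(np.array([x,y,z])-s["tool_pos"])).round(4),"rot",best.round(1),"q6",s["q"][5].round(2))
E
cat > m.py <<'E'
from h import *
c=read_camera("top"); im=c["color"]; hsv=cv2.cvtColor(im,cv2.COLOR_BGR2HSV); g=im.max(2)
def blob(name,box,mask,z):
    x0,y0,x1,y1=box; m=np.zeros_like(mask,np.uint8); m[y0:y1,x0:x1]=mask[y0:y1,x0:x1]
    cs,_=cv2.findContours(m*255,cv2.RETR_EXTERNAL,cv2.CHAIN_APPROX_NONE)
    k=max(cs,key=cv2.contourArea)[:,0].astype(float)
    w=np.array([world(c,u,v,z)[:2] for u,v in k])*1000
    (cx,cy),(a,b),t=cv2.minAreaRect(w.astype(np.float32))
    if a<b: t+=90; a,b=b,a
    print(name,"xy mm",round(cx,1),round(cy,1),"size",round(a,1),round(b,1),"long axis deg",round((t+90)%180-90,1))
dark=(g<62); sat=hsv[...,1]; light=(sat<70)&(g>120)
blob("cartbay",(158,140,196,166),dark,.015); blob("batbay",(200,134,245,165),dark,.015)
blob("tinbay",(160,168,200,208),dark,.015); blob("rollbay",(210,170,240,200),dark,.015)
blob("battery",(274,96,306,141),(g<62)|light|((sat>150)&(g>150)),.026)
blob("roll",(278,142,305,170),light,.045)
blob("cart",(283,194,305,225),light|(g>150),.022)
for n,b in dict(tinA=(364,203,400,235),tinB=(298,246,332,278),tinC=(246,230,278,261)).items(): blob(n,b,light,.022)
blob("tray",(145,118,255,218),(sat<60)&(g>50)|dark,.015)
cv2.imwrite("pics/crop.png",cv2.resize(im[95:295,140:405],None,fx=3,fy=3,interpolation=cv2.INTER_CUBIC))
E
python3 m.py
```

```text
cartbay xy mm 585.8 166.0 size 73.8 35.7 long axis deg -84.7
batbay xy mm 612.9 82.6 size 63.3 31.7 long axis deg -47.0Traceback (most recent call last):
  File "m.py", line 13, in <module>
    blob("tinbay",(160,168,200,208),dark,.015); blob("rollbay",(210,170,240,200),dark,.015)
    ~~~~^^^^^^^^^^^^^^^^^^^^^^^^^^^^^^^^^^^^^^
  File "m.py", line 6, in blob
    k=max(cs,key=cv2.contourArea)[:,0].astype(float)
      ~~~^^^^^^^^^^^^^^^^^^^^^^^^
ValueError: max() iterable argument is empty
```

```bash
sed -i 's/^dark=(g<62)/dark=(g<88)\&(sat<90)/' m.py; sed -i 's/blob("battery".*/blob("battery",(274,96,306,141),((g<52)|light|((sat>150)\&(g>150))),.026)/' m.py
sed -i 's/    k=max/    if not cs: print(name,"none"); return\n    k=max/; /cv2.imwrite/s/^/pass;/' m.py; python3 m.py
```

```text
Traceback (most recent call last):
  File "m.py", line 12, in <module>
    dark=(g<88)&(sat<90); sat=hsv[...,1]; light=(sat<70)&(g>120)
                 ^^^
NameError: name 'sat' is not defined. Did you mean: 'set'?
```

```bash
sed -i 's/^dark=/sat=hsv[...,1]; dark=/' m.py; python3 m.py
```

```text
cartbay xy mm 585.2 165.1 size 76.7 38.5 long axis deg -83.7
batbay xy mm 597.7 50.2 size 95.2 56.5 long axis deg -83.9
tinbay xy mm 489.3 155.2 size 73.5 73.5 long axis deg 1.8
rollbay xy mm 501.6 40.4 size 52.4 52.2 long axis deg 1.3
battery xy mm 676.3 -127.9 size 79.4 40.7 long axis deg 9.3
roll xy mm 575.5 -133.4 size 39.7 39.5 long axis deg -43.9
cart xy mm 441.7 -142.3 size 61.9 25.1 long axis deg -2.5
tinA xy mm 423.5 -365.0 size 61.6 60.0 long axis deg -44.6
tinB xy mm 311.6 -196.0 size 60.7 60.1 long axis deg -88.8
tinC xy mm 350.3 -61.2 size 61.2 58.2 long axis deg -88.9
tray xy mm 543.6 103.0 size 262.5 204.3 long axis deg -83.6
```

View pics/crop.png

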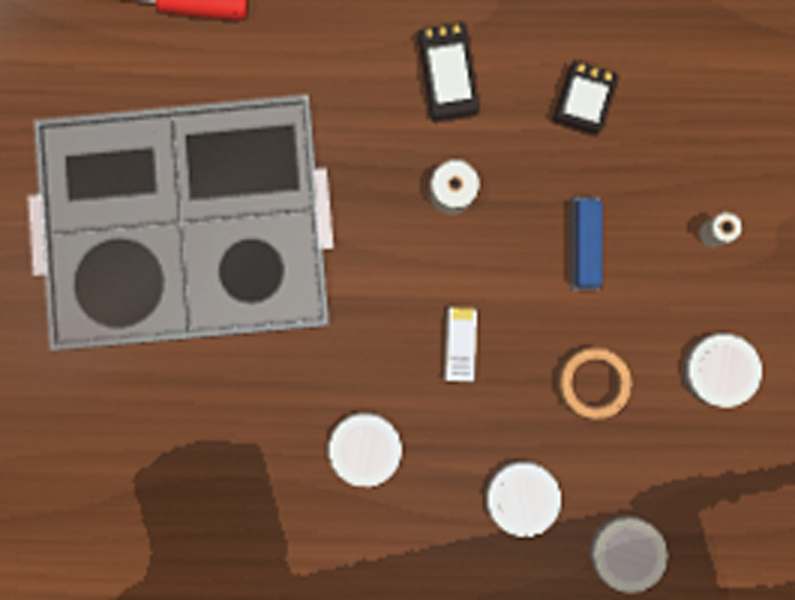

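All measured sizes match the given ones: bays 96×57 and 77×38, battery 79×41, roll 40, cartridge 62×25. The chosen tin, tinA, is the one farthest right (y = −0.365). The tray axis is at −83.8°.

```bash
python3 -c "
from h import *
delta(.6763,-.1279,.10,99.3)"
```

```text
d [ 0.5991 -0.3357  0.148 ] rot [-0.1  0.   9.5] q6 -0.04
```

Request:
{"name": "jog_arm", "arguments": {"deltas": [0.599,-0.336,0.148,0,0,9.5,1,0.599,-0.336,0.148,0,0,9.5,1,0.599,-0.336,0.148,0,0,9.5,1,0.599,-0.336,0.148,0,0,9.5,1,0.599,-0.336,0.148,0,0,9.5,1,0.599,-0.336,0.148,0,0,9.5,1,0.599,-0.336,0.148,0,0,9.5,1,0.599,-0.336,0.148,0,0,9.5,1], "squeeze": 40}}

```text
time: 1.05
tool_pos: [0.4797, -0.3465, 0.1638]
tcp_rot: [3.131, 0.254, 0.001]
wrist_force: [0.5, -1.1, -0.3]
width: 1.0
grip_force: 0.0
```

```bash
python3 -c "
from h import *
delta(.6763,-.1279,.10,99.3)"
```

```text
d [ 0.2293 -0.1841  0.0638] rot [ 0. -0. -0.] q6 0.74
```

Request:
{"name": "jog_arm", "arguments": {"deltas": [0.229,-0.184,0.064,0,0,0,1,0.229,-0.184,0.064,0,0,0,1,0.229,-0.184,0.064,0,0,0,1,0.229,-0.184,0.064,0,0,0,1,0.229,-0.184,0.064,0,0,0,1,0.229,-0.184,0.064,0,0,0,1,0.229,-0.184,0.064,0,0,0,1,0.229,-0.184,0.064,0,0,0,1]}}

```text
time: 1.85
tool_pos: [0.675, -0.1283, 0.0991]
tcp_rot: [-3.131, -0.259, 0.003]
wrist_force: [-0.7, -0.4, -0.3]
width: 1.0
grip_force: 0.0
```

```bash
python3 -c "
from h import *
delta(.6763,-.1279,.027,99.3)
c=read_camera('wrist'); cv2.imwrite('pics/w1.png',c['color'])
for p in [(.6763,-.1279,.026)]: print(pix(c,p))"
```

```text
d [ 0.0015 -0.0002  0.0721] rot [-0.   0.1  0.1] q6 1.18
(np.float64(253.3073510591236), np.float64(208.63390765390596))
```

View pics/w1.png

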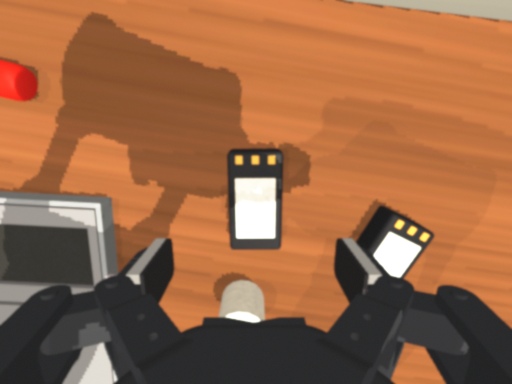

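The wrist view has the battery centred at about (255,199), but (253,209) was predicted, which is roughly 8 mm along x. I'll cross-check using the tray corner at (110,197) and the short battery.

```bash
python3 -c "
from h import *
w=read_camera('wrist'); t=read_camera('top'); s=read_camera('scene')
print(w['origin'],R.from_rotvec(w['attitude']).as_matrix()[:,2], readout.read_state()['tool_pos'])
for n,z,pw,pt,ps in [('bat',.026,(255,199),(140+449/3,95+71/3),None),('tray',.018,(110,197),(242.7,127.3),None),('short',.026,(397,248),(140+585.5/3,95+97/3),None)]:
  print(n,world(w,*pw,z)[:2],world(t,*pt,z)[:2])
for n,p in [('bat',(.6763,-.1279,.026)),('roll',(.5755,-.1334,.045)),('cart',(.4417,-.1423,.022)),('tinA',(.4235,-.365,.022))]: print(n,pix(s,p))
cv2.imwrite('pics/s1.png',cv2.resize(s['color'][150:320,80:320],None,fx=3.3,fy=3.3,interpolation=cv2.INTER_CUBIC))
"
```

```text
[ 0.74129255 -0.1186796   0.22441898] [-0.26702418 -0.04358933 -0.96270352] [ 0.67426926 -0.13104468  0.10053307]
bat [ 0.68358905 -0.12916167] [ 0.67666133 -0.13010577]
tray [ 0.66419183 -0.01556256] [ 0.65416943 -0.00792069]
short [ 0.66151412 -0.24895222] [ 0.6552596  -0.24785509]
bat (np.float64(275.8129304586041), np.float64(263.97576045185355))
roll (np.float64(242.4927556469836), np.float64(228.9257556960672))
cart (np.float64(204.20916045289576), np.float64(203.75013398463096))
tinA (np.float64(108.92903565681988), np.float64(244.0529729350814))
```

View pics/s1.png

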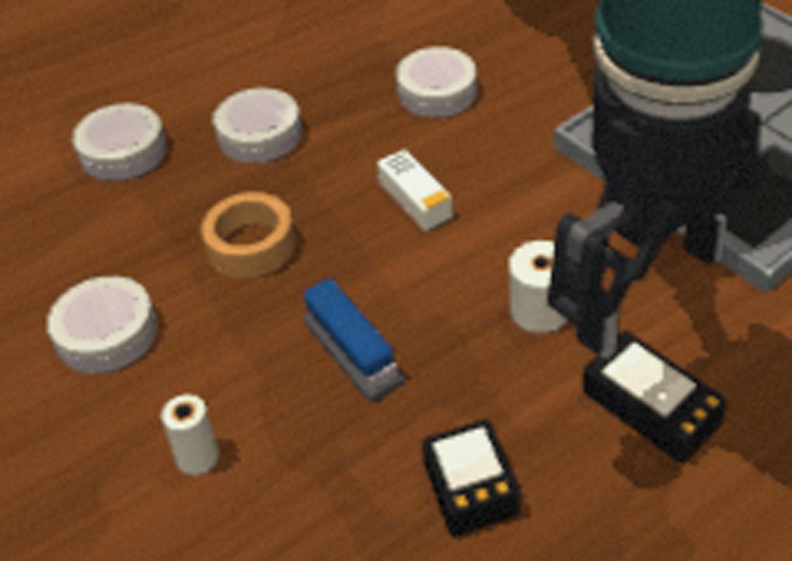

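```bash
python3 -c "
from h import *
w=read_camera('wrist'); st=readout.read_state(); T=R.from_rotvec(st['tcp_rot'])
for d in (.004,.017):
  for y in (-.0425,.0425):
    for x in (-.011,.011): print(d,y,x,np.round(pix(w,st['tool_pos']+T.apply([x,y,d])),1))
im=w['color'].copy()
cv2.imwrite('pics/w2.png',cv2.resize(im[220:384,90:430],None,fx=2.3,fy=2.3))
"
```

```text
0.004 -0.0425 -0.011 [174.5 271.4]
0.004 -0.0425 0.011 [171.2 233.5]
0.004 0.0425 -0.011 [332.7 271.4]
0.004 0.0425 0.011 [336.1 233.6]
0.017 -0.0425 -0.011 [180.8 259.3]
0.017 -0.0425 0.011 [178.  224.1]
0.017 0.0425 -0.011 [326.4 259.4]
0.017 0.0425 0.011 [329.3 224.2]
```

View pics/w2.png

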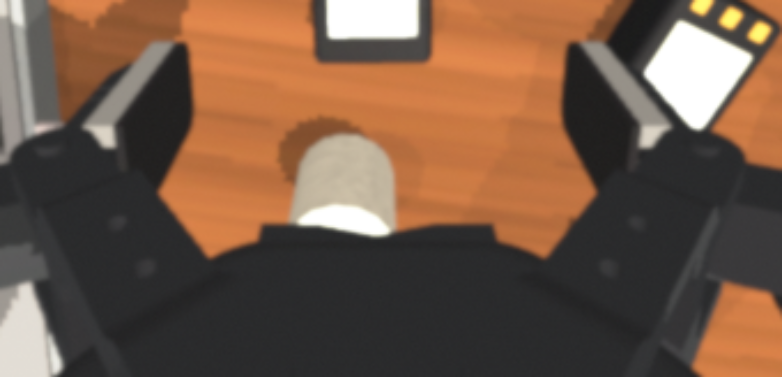

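```bash
python3 -c "
from h import *
s=read_camera('scene'); print(s['origin'])
f=lambda x,y,z: world(s,80+x/3.3,150+y/3.3,z)[:2].round(4)
print('bat',f(654,390,.026),'short',f(470,463,.026),'tinA',f(103,309,.022),'roll',f(540,263,.045),'cart',f(415,185,.022))
print('tray corner', f(765,280,.018))
"
```

```text
[ 0.9942181  -0.4612042   0.62227729]
bat [ 0.6868 -0.131 ] short [ 0.6607 -0.2462] tinA [ 0.4253 -0.3608] roll [ 0.5787 -0.1328] cart [ 0.4504 -0.1438]
tray corner [ 0.6615 -0.0098]
```

Wrist and scene agree that the battery is at about (0.684, −0.129), so the top camera reads about 6–7 mm short in x. I'll correct for that and pick it up.

```bash
python3 -c "
from h import *
delta(.6835,-.1285,.026,99.3)"
```

```text
d [ 0.0094 -0.0011  0.0746] rot [ 0.  -0.  -0.1] q6 1.18
```

Request:
{"name": "jog_arm", "arguments": {"deltas": [0.009,0,0.04,0,0,0,1,0.009,0,0.072,0,0,0,1,0.009,0,0.074,0,0,0,1,0.009,0,0.074,0,0,0,-1,0.009,0,0.074,0,0,0,-1,0.009,0,0.074,0,0,0,-1,0.009,0,0.074,0,0,0,-1,0.009,0,0.074,0,0,0,-1]}}

```text
time: 2.95
tool_pos: [0.6858, -0.1286, 0.029]
tcp_rot: [3.13, 0.254, 0.007]
wrist_force: [-0.2, 0.3, 6.6]
width: 0.477
grip_force: 43.5
```

```bash
python3 -c "
from h import *
print(readout.read_state()['q'])
delta(.604,.050,.11,6.2)"
```

```text
[-2.21060959e-01  4.97895216e-01  1.71886869e+00 -2.62580401e-06
  9.20263625e-01  1.18777974e+00]
d [-0.0516 -0.1893 -0.0816] rot [  0.3  -0.1 -86.9] q6 1.19
```

Request:
{"name": "jog_arm", "arguments": {"deltas": [0,0,-0.04,0,0,0,-1,0,0,-0.082,0,0,0,-1,-0.02,-0.05,-0.082,0,0,-8,-1,-0.04,-0.1,-0.082,0,0,-16,-1,-0.05,-0.15,-0.082,0,0,-24,-1,-0.052,-0.189,-0.082,0,0,-32,-1,-0.052,-0.189,-0.082,0,0,-40,-1,-0.052,-0.189,-0.082,0,0,-48,-1]}}

```text
time: 3.75
tool_pos: [0.6011, 0.052, 0.1083]
tcp_rot: [2.75, 1.518, 0.0]
wrist_force: [0.2, -0.4, -0.8]
width: 0.48
grip_force: 42.5
```

```bash
python3 -c "
from h import *
delta(.604,.050,.11,6.2)"
```

```text
d [-0.0001  0.0035 -0.0017] rot [  0.    0.  -38.4] q6 0.61
```

Request:
{"name": "jog_arm", "arguments": {"deltas": [0,0.002,0,0,0,-8,-1,0,0.002,0,0,0,-16,-1,0,0.002,0,0,0,-24,-1,0,0.002,0,0,0,-32,-1,0,0.002,0,0,0,-38.4,-1,0,0.002,0,0,0,-38.4,-1]}}

```text
time: 4.35
tool_pos: [0.6034, 0.0489, 0.1081]
tcp_rot: [2.108, 2.329, -0.0]
wrist_force: [-0.6, 0.6, -2.1]
width: 0.481
grip_force: 42.5
```

```bash
python3 -c "
from h import *
delta(.604,.050,.035,6.2); st=readout.read_state(); T=R.from_rotvec(st['tcp_rot'])
w=read_camera('wrist'); im=w['color']; 
cv2.imwrite('pics/w3.png',im); print('TCP axis at z=.015',pix(w,[*st['tool_pos'][:2],.015]),st['tool_pos'])
for n,p in dict(cart=(.591,.165),tin=(.495,.155),roll=(.5075,.040),bat=(.604,.050)).items(): print(n,np.round(pix(w,[*p,.015])))
"
```

```text
d [0.001  0.0007 0.0731] rot [-0.   0.  -0.5] q6 -0.06
TCP axis at z=.015 (np.float64(254.53321305963803), np.float64(203.4719563849355)) [0.60344545 0.04893209 0.10812808]
cart [253.  51.]
tin [121.  51.]
roll [140. 203.]
bat [255. 202.]
```

View pics/w3.png

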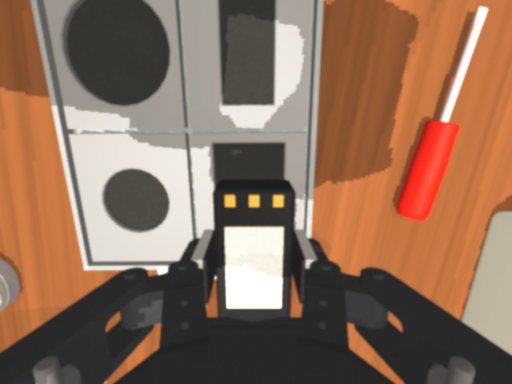

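The wrist view shows the bays within 3 px of the corrected prediction: cartridge bay (249,52), tin bay (118,48), roll bay (137,200). The battery is gripped square between the pads. I'll check its lengthwise offset in the hand.

```bash
python3 -c "
from h import *
st=readout.read_state(); T=R.from_rotvec(st['tcp_rot']); w=read_camera('wrist')
for v in (181,319): print(T.inv().apply(world(w,254,v,.106)-st['tool_pos']).round(4))
for n,uv in dict(cart=(248.5,52),tin=(118,48.5),roll=(137,200)).items(): print(n,world(w,*uv,.015).round(4))
print(w['origin'])"
```

```text
[ 0.0398 -0.0006  0.0021]
[-0.0393 -0.0006  0.0021]
cart [0.5878 0.1637 0.015 ]
tin [0.4932 0.1568 0.015 ]
roll [0.5047 0.0424 0.015 ]
[0.59607547 0.11662359 0.2330605 ]
```

Request:
{"name": "jog_arm", "arguments": {"deltas": [0.001,-0.002,0.03,0,0,-0.5,-1,0.001,-0.002,0.055,0,0,-0.5,-1,0.001,-0.002,0.066,0,0,-0.5,-1,0.001,-0.002,0.069,0,0,-0.5,-1,0.001,-0.002,0.069,0,0,-0.5,-1]}}

```text
time: 4.95
tool_pos: [0.6019, 0.0497, 0.0393]
tcp_rot: [2.099, 2.337, 0.0]
wrist_force: [0.6, 0.5, -1.6]
width: 0.473
grip_force: 42.5
```

```bash
python3 -c "
from h import *
print(readout.read_state()['wrist_force'])
delta(.6005,.0505,.038,6.2)"
```

```text
[ 0.5988595   0.45577789 -1.63768978]
d [ 0.0009 -0.0013  0.0013] rot [ 0.  -0.  -0.1] q6 -0.07
```

Lower 2–3 mm, open, rise.

Request:
{"name": "jog_arm", "arguments": {"deltas": [0,-0.001,0.001,0,0,0,-1,0,-0.001,0.002,0,0,0,-1,0,-0.001,0.003,0,0,0,-1,0,-0.001,0.003,0,0,0,-1]}}

```text
time: 5.35
tool_pos: [0.6016, 0.0496, 0.038]
tcp_rot: [2.098, 2.337, 0.002]
wrist_force: [-1.8, -0.0, 5.3]
width: 0.479
grip_force: 43.4
```

Request:
{"name": "jog_arm", "arguments": {"deltas": [0,-0.001,0.002,0,0,0,0.2,0,-0.001,0.002,0,0,0,0.4,0,-0.001,0.002,0,0,0,0.4,0,-0.001,-0.03,0,0,0,0.6,0,-0.001,-0.08,0,0,0,1,0,-0.001,-0.11,0,0,0,1]}}

```text
time: 5.95
tool_pos: [0.601, 0.0496, 0.1491]
tcp_rot: [2.097, 2.336, 0.004]
wrist_force: [0.1, 0.2, -0.6]
width: 0.994
grip_force: 0.0
```

```bash
python3 -c "
from h import *
delta(.447,-.143,.10,87.5)
w=read_camera('wrist'); cv2.imwrite('pics/w4.png',w['color'])"
```

```text
d [-0.1748 -0.174   0.0486] rot [  0.2   0.1 -81.3] q6 -0.07
```

View pics/w4.png

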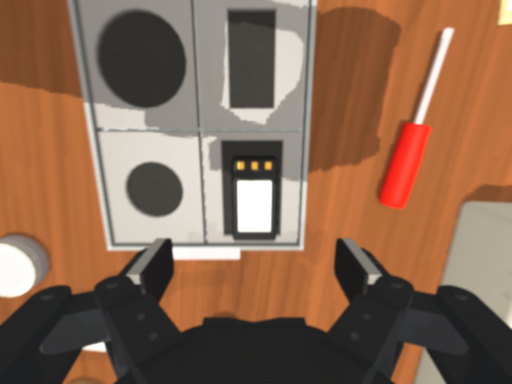

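The battery sits inside its pocket, columns 230–279 within 222–283, and looks level. Next is the cartridge.

Request:
{"name": "jog_arm", "arguments": {"deltas": [-0.03,-0.03,0,0,0,-8,1,-0.06,-0.06,0,0,0,-16,1,-0.09,-0.09,0.0,0,0,-24,1,-0.12,-0.12,0.0,0,0,-32,1,-0.15,-0.15,0.0,0,0,-40,1,-0.175,-0.174,0.02,0,0,-48,1,-0.175,-0.174,0.04,0,0,-56,1,-0.175,-0.174,0.04,0,0,-64,1]}}

```text
time: 6.8
tool_pos: [0.4423, -0.1434, 0.1031]
tcp_rot: [-0.535, -3.091, -0.002]
wrist_force: [-0.1, 0.2, 1.0]
width: 0.997
grip_force: 0.0
```

Request:
{"name": "jog_arm", "arguments": {"deltas": [0,0,0,0,0,-8,1,0,0,0,0,0,-17,1,0,0,0,0,0,-17,1,0,0,0,0,0,-17,1]}}

```text
time: 7.2
tool_pos: [0.4454, -0.1432, 0.1059]
tcp_rot: [-0.082, -3.14, -0.0]
wrist_force: [0.6, 0.2, -0.0]
width: 1.001
grip_force: 0.0
```

```bash
cat > box.py <<'E'
import sys
from h import *
# dominant light blob near the expected pixel -> world centre at height z
def find(p,z,r=75):
    st=readout.read_state(); w=read_camera('wrist'); im=w['color']; hsv=cv2.cvtColor(im,cv2.COLOR_BGR2HSV)
    u,v=pix(w,[*p,z]); m=((hsv[...,1]<75)&(im.max(2)>120)).astype(np.uint8)
    k=np.zeros_like(m); cv2.circle(k,(int(u),int(v)),r,1,-1); m&=k; m[235:]=0
    cs,_=cv2.findContours(m,cv2.RETR_EXTERNAL,cv2.CHAIN_APPROX_NONE); c=max(cs,key=cv2.contourArea)[:,0]
    q=np.array([world(w,a,b,z)[:2] for a,b in c],np.float32)*1000
    print("pred",np.round((u,v)),"px",c.min(0),c.max(0),"rect",cv2.minAreaRect(q)); return im
E
python3 -c "
from box import *
delta(.447,-.143,.026,87.5); im=find((.447,-.143),.022); cv2.imwrite('pics/w5.png',im)"
```

```text
d [-0.0015  0.0003  0.0799] rot [ 0.  -0.  -0.5] q6 -1.88
pred [254. 210.] px [239 162] [270 234] rect ((438.3262634277344, -142.16604614257812), (24.51438331604004, 60.7131233215332), 87.9206314086914)
```

View pics/w5.png

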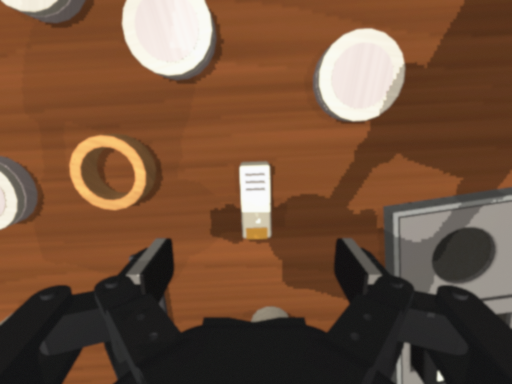

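The cartridge is at columns 239–270, rows 162–241, centred at about (0.4425, −0.142). I'll descend and grip.

Request:
{"name": "jog_arm", "arguments": {"deltas": [0.003,0.001,0.04,0,0,0,1,0.003,0.001,0.077,0,0,0,1,0.003,0.001,0.08,0,0,0,0,0.003,0.001,0.08,0,0,0,-1,0.003,0.001,0.08,0,0,0,-1,0.003,0.001,0.08,0,0,0,-1,0.003,0.001,0.08,0,0,0,-1,0.003,0.001,0.08,0,0,0,-1], "squeeze": 30}}

```text
time: 8.05
tool_pos: [0.4445, -0.1429, 0.0282]
tcp_rot: [0.077, 3.137, -0.002]
wrist_force: [0.0, 0.5, 7.0]
width: 0.274
grip_force: 30.5
```

```bash
python3 -c "
from h import *
delta(.588,.1645,.105,6.2)"
```

```text
d [-0.1284  0.314  -0.0767] rot [ 0.1  0.3 81. ] q6 -1.89
```

Request:
{"name": "jog_arm", "arguments": {"deltas": [0,0,-0.04,0,0,0,-1,0,0,-0.079,0,0,4,-1,-0.02,0.045,-0.079,0,0,12,-1,-0.04,0.09,-0.079,0,0,20,-1,-0.06,0.135,-0.079,0,0,28,-1,-0.075,0.18,-0.079,0,0,36,-1,-0.09,0.225,-0.079,0,0,44,-1,-0.11,0.27,-0.079,0,0,52,-1]}}

```text
time: 8.85
tool_pos: [0.5582, 0.1069, 0.1058]
tcp_rot: [1.419, 2.802, 0.001]
wrist_force: [1.3, 0.2, 0.6]
width: 0.269
grip_force: 29.7
```

```bash
python3 -c "
from h import *
delta(.588,.1645,.105,6.2)"
```

```text
d [0.0288 0.0581 0.0008] rot [ 0.   0.  30.1] q6 -0.49
```

Request:
{"name": "jog_arm", "arguments": {"deltas": [0.014,0.029,0,0,0,8,-1,0.029,0.058,0,0,0,16,-1,0.029,0.058,0,0,0,24,-1,0.029,0.058,0,0,0,30,-1,0.029,0.058,0,0,0,30,-1,0.029,0.058,0,0,0,30,-1]}}

```text
time: 9.45
tool_pos: [0.587, 0.163, 0.1054]
tcp_rot: [2.087, 2.348, 0.0]
wrist_force: [-0.4, -0.1, -0.6]
width: 0.275
grip_force: 29.8
```

```bash
python3 -c "
from h import *
delta(.588,.1645,.037,6.2)
st=readout.read_state(); T=R.from_rotvec(st['tcp_rot']); w=read_camera('wrist'); cv2.imwrite('pics/w6.png',w['color'][100:384])
print('bay outline',[np.round(pix(w,np.array([.588,.1645,.015])+R.from_euler('z',-83.8,degrees=True).apply([a,b,0]))-np.array([0,100])).tolist() for a,b in ((.039,.02),(.039,-.02),(-.039,-.02),(-.039,.02))])
print('cart ends',[np.round(pix(w,st['tool_pos']+T.apply([a,0,.005]))-np.array([0,100])).tolist() for a in (.031,-.031)])"
```

```text
d [0.0014 0.0011 0.0684] rot [ 0.  -0.   0.6] q6 0.11
bay outline [[278.0, 146.0], [232.0, 145.0], [231.0, 56.0], [282.0, 56.0]]
cart ends [[255.0, 97.0], [255.0, 203.0]]
```

View pics/w6.png

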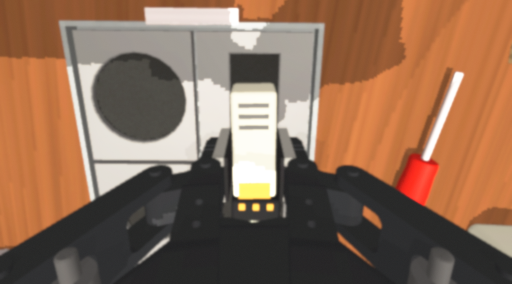

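The cartridge is held straight and its forward offset of about 2 mm matches the bay's. Lowering.

Request:
{"name": "jog_arm", "arguments": {"deltas": [0.001,0,0.03,0,0,0.5,-1,0.001,0,0.055,0,0,0.5,-1,0.001,0,0.064,0,0,0.5,-1,0.001,0,0.067,0,0,0.5,-1,0.001,0,0.069,0,0,0.5,-1,0.001,0,0.069,0,0,0.5,-1]}}

```text
time: 10.1
tool_pos: [0.5878, 0.1641, 0.0375]
tcp_rot: [2.099, 2.336, 0.002]
wrist_force: [0.5, -0.1, -0.1]
width: 0.269
grip_force: 29.7
```

Request:
{"name": "jog_arm", "arguments": {"deltas": [0,0,0.001,0,0,0,-1,0,0,0.002,0,0,0,-1,0,0,0.002,0,0,0,-1]}}

```text
time: 10.4
tool_pos: [0.5883, 0.1643, 0.0372]
tcp_rot: [2.098, 2.336, 0.003]
wrist_force: [-5.0, -2.0, 12.4]
width: 0.266
grip_force: 31.2
```

Request:
{"name": "jog_arm", "arguments": {"deltas": [0,0,0.001,0,0,0,-0.2,0,0,0.001,0,0,0,0,0,0,0.001,0,0,0,0,0,0,-0.03,0,0,0,0.1,0,0,-0.08,0,0,0,1,0,0,-0.11,0,0,0,1]}}

```text
time: 11.0
tool_pos: [0.5881, 0.1643, 0.1469]
tcp_rot: [2.099, 2.336, 0.004]
wrist_force: [1.9, 0.1, 1.4]
width: 0.872
grip_force: 0.0
```

```bash
python3 -c "
from h import *
delta(.579,-.133,.12,6.2)
w=read_camera('wrist'); cv2.imwrite('pics/w7.png',w['color'])"
```

```text
d [-0.2947 -0.0409  0.0266] rot [ 0.2 -0.  -0.1] q6 0.12
```

View pics/w7.png

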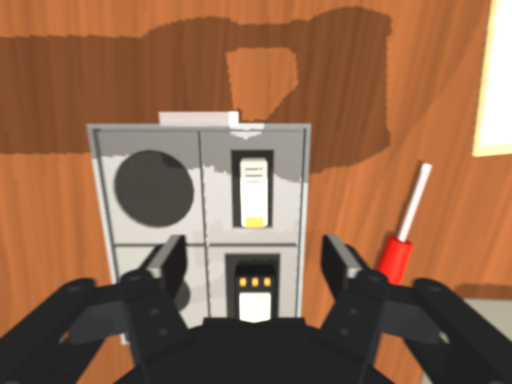

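The cartridge is inside its pocket, with (243–267, 157–228) inside (233–273, 150–229). Pictures viewed: 11. Next is the roll; I keep the yaw.

Request:
{"name": "jog_arm", "arguments": {"deltas": [-0.05,-0.007,0,0,0,0,1,-0.1,-0.014,0,0,0,0,1,-0.148,-0.02,0.005,0,0,0,1,-0.196,-0.027,0.01,0,0,0,1,-0.244,-0.034,0.02,0,0,0,1,-0.29,-0.041,0.025,0,0,0,1,-0.295,-0.041,0.027,0,0,0,1,-0.295,-0.041,0.027,0,0,0,1]}}

```text
time: 11.85
tool_pos: [0.577, -0.135, 0.1161]
tcp_rot: [-2.103, -2.333, 0.001]
wrist_force: [-0.1, 0.4, 0.2]
width: 0.998
grip_force: 0.0
```

```bash
python3 -c "
from box import *
delta(.579,-.133,.032,6.2)
im=find((.579,-.133),.045,70)"
```

```text
d [0.0017 0.0023 0.0841] rot [-0.1 -0.  -0.3] q6 -0.38
pred [258. 210.] px [229 174] [280 234] rect ((576.2725219726562, -129.3071746826172), (39.227474212646484, 47.832672119140625), 5.930665969848633)
```

Request:
{"name": "jog_arm", "arguments": {"deltas": [0.002,0,0.04,0,0,0,1,0.002,0,0.08,0,0,0,1,0.002,0,0.084,0,0,0,0,0.002,0,0.084,0,0,0,-1,0.002,0,0.084,0,0,0,-1,0.002,0,0.084,0,0,0,-1,0.002,0,0.084,0,0,0,-1,0.002,0,0.084,0,0,0,-1], "squeeze": 25}}

```text
time: 12.7
tool_pos: [0.5793, -0.1319, 0.0354]
tcp_rot: [2.097, 2.334, 0.004]
wrist_force: [-0.2, 0.2, 6.8]
width: 0.461
grip_force: 25.8
```

```bash
python3 -c "
from h import *
delta(.5045,.0425,.11,6.2)"
```

```text
d [ 0.1813 -0.0555 -0.075 ] rot [ 0.2  0.1 -0.1] q6 -0.37
```

Request:
{"name": "jog_arm", "arguments": {"deltas": [0,0,-0.04,0,0,0,-1,0,0,-0.078,0,0,0,-1,0.045,-0.014,-0.078,0,0,0,-1,0.09,-0.028,-0.078,0,0,0,-1,0.135,-0.042,-0.078,0,0,0,-1,0.181,-0.056,-0.078,0,0,0,-1,0.181,-0.056,-0.078,0,0,0,-1,0.181,-0.056,-0.078,0,0,0,-1]}}

```text
time: 13.5
tool_pos: [0.5022, 0.0431, 0.1115]
tcp_rot: [2.096, 2.339, 0.001]
wrist_force: [0.3, 1.0, -1.4]
width: 0.458
grip_force: 25.6
```

```bash
python3 -c "
from h import *
delta(.5045,.0425,.046,6.2)
st=readout.read_state(); w=read_camera('wrist'); cv2.imwrite('pics/w8.png',w['color'])
print('bay c',pix(w,(.5045,.0425,.015)),'roll top c',pix(w,[*st['tool_pos'][:2],st['tool_pos'][2]+.011]),st['wrist_force'])"
```

```text
d [-0.0008  0.0022  0.0655] rot [0.1 0.  0.1] q6 -0.07
bay c (np.float64(257.003070182376), np.float64(203.21065630630463)) roll top c (np.float64(255.33299756965107), np.float64(269.02579327630065)) [ 0.25378221  0.96754049 -1.42650187]
```

View pics/w8.png

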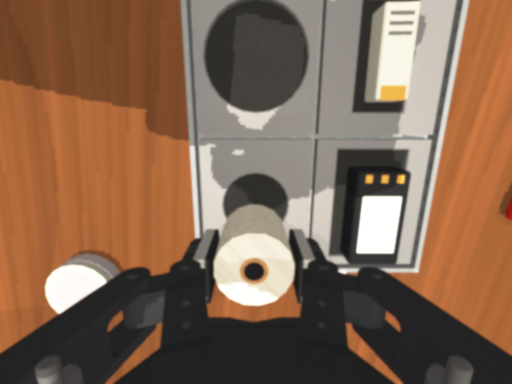

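The roll is centred in the hand, top at (254,269), and the bay centre at (256,~203) is as predicted. The battery and cartridge sit well. Lowering.

Request:
{"name": "jog_arm", "arguments": {"deltas": [-0.001,0.001,0.03,0,0,0,-1,-0.001,0.001,0.055,0,0,0,-1,-0.001,0.001,0.062,0,0,0,-1,-0.001,0.001,0.065,0,0,0,-1,-0.001,0.001,0.067,0,0,0,-1,-0.001,0.001,0.067,0,0,0,-1]}}

```text
time: 14.15
tool_pos: [0.5046, 0.0411, 0.0449]
tcp_rot: [2.1, 2.335, 0.002]
wrist_force: [-0.1, 0.2, 0.5]
width: 0.458
grip_force: 25.6
```

Request:
{"name": "jog_arm", "arguments": {"deltas": [0,0,0.001,0,0,0,-1,0,0,0.002,0,0,0,-1,0,0,0.002,0,0,0,-1]}}

```text
time: 14.45
tool_pos: [0.5048, 0.0413, 0.0444]
tcp_rot: [2.098, 2.336, 0.002]
wrist_force: [-3.4, -1.5, 10.1]
width: 0.458
grip_force: 26.6
```

Request:
{"name": "jog_arm", "arguments": {"deltas": [0,0,0.001,0,0,0,0.1,0,0,0.001,0,0,0,0.3,0,0,0.001,0,0,0,0.4,0,0,-0.02,0,0,0,0.5,0,0,-0.06,0,0,0,1,0,0,-0.1,0,0,0,1]}}

```text
time: 15.05
tool_pos: [0.5023, 0.0415, 0.142]
tcp_rot: [-2.098, -2.335, 0.003]
wrist_force: [0.5, -0.9, -0.1]
width: 1.0
grip_force: 0.0
```

```bash
python3 -c "
from h import *
delta(.426,-.363,.12,-39)"
```

```text
d [-0.394  -0.1189  0.0223] rot [-0.2  0.1 45.1] q6 -0.07
```

Request:
{"name": "jog_arm", "arguments": {"deltas": [-0.045,-0.014,0,0,0,5,1,-0.09,-0.027,0,0,0,10,1,-0.135,-0.041,0,0,0,15,1,-0.18,-0.055,0,0,0,20,1,-0.225,-0.068,0,0,0,25,1,-0.27,-0.082,0.005,0,0,30,1,-0.315,-0.096,0.01,0,0,36,1,-0.355,-0.108,0.02,0,0,42,1]}}

```text
time: 15.85
tool_pos: [0.4337, -0.3256, 0.1226]
tcp_rot: [2.799, 1.421, 0.001]
wrist_force: [1.0, 0.3, 0.6]
width: 1.001
grip_force: 0.0
```

```bash
python3 -c "
from box import *
delta(.426,-.363,.12,-39); im=find((.426,-.363),.022,60)"
```

```text
d [-0.0347  0.0158  0.0027] rot [0.1 0.  2.8] q6 -0.06
pred [271. 237.] px [239 206] [304 234] rect ((435.67779541015625, -349.8582458496094), (26.545574188232422, 58.70082092285156), 53.76828384399414)
```

Request:
{"name": "jog_arm", "arguments": {"deltas": [-0.02,0.008,0.003,0,0,2.8,1,-0.035,0.016,0.003,0,0,2.8,1,-0.035,0.016,0.003,0,0,2.8,1]}}

```text
time: 16.2
tool_pos: [0.4264, -0.3625, 0.1191]
tcp_rot: [2.831, 1.36, -0.0]
wrist_force: [0.0, -0.5, -0.6]
width: 1.001
grip_force: 0.0
```

```bash
sed -i 's/m\[235:\]=0/m[290:]=0/' box.py; python3 -c "
from box import *
delta(.426,-.363,.028,-39); im=find((.426,-.363),.022,60); cv2.imwrite('pics/w9.png',im)"
```

```text
d [-0.0006 -0.      0.0911] rot [0.  0.  0.3] q6 -0.07
pred [254. 202.] px [218 168] [289 237] rect ((424.64886474609375, -363.91851806640625), (62.28943634033203, 61.02652359008789), 53.30673599243164)
```

View pics/w9.png

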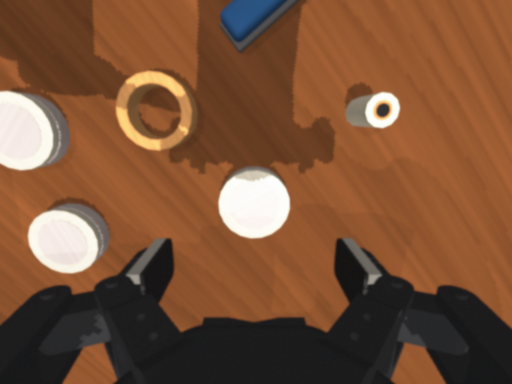

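The chosen tin is centred at (254,203) in the wrist view, 62 mm across at (0.4246, −0.364), with room for the fingers.

Request:
{"name": "jog_arm", "arguments": {"deltas": [-0.002,0,0.045,0,0,0,1,-0.002,0,0.085,0,0,0,1,-0.002,0,0.091,0,0,0,1,-0.002,0,0.091,0,0,0,-1,-0.002,0,0.091,0,0,0,-1,-0.002,0,0.091,0,0,0,-1,-0.002,0,0.091,0,0,0,-1,-0.002,0,0.091,0,0,0,-1], "squeeze": 30}}

```text
time: 17.05
tool_pos: [0.4265, -0.3634, 0.03]
tcp_rot: [2.829, 1.359, 0.002]
wrist_force: [-0.2, 1.4, 5.6]
width: 0.702
grip_force: 33.1
```

```bash
python3 -c "
from h import *
delta(.493,.157,.11,-39)"
```

```text
d [ 0.4478 -0.273  -0.081 ] rot [0.2 0.  0.3] q6 -0.08
```

Request:
{"name": "jog_arm", "arguments": {"deltas": [0,0,-0.04,0,0,0,-1,0,0,-0.085,0,0,0,-1,0.035,-0.021,-0.095,0,0,0,-1,0.07,-0.043,-0.095,0,0,0,-1,0.11,-0.067,-0.095,0,0,0,-1,0.15,-0.091,-0.095,0,0,0,-1,0.19,-0.116,-0.095,0,0,0,-1,0.23,-0.14,-0.095,0,0,0,-1]}}

```text
time: 17.85
tool_pos: [0.4594, -0.0937, 0.1235]
tcp_rot: [2.832, 1.359, 0.001]
wrist_force: [0.2, -0.4, -1.2]
width: 0.698
grip_force: 33.2
```

Request:
{"name": "jog_arm", "arguments": {"deltas": [0.04,-0.024,0,0,0,0,-1,0.08,-0.048,0,0,0,0,-1,0.12,-0.073,0,0,0,0,-1,0.16,-0.097,0,0,0,0,-1,0.2,-0.122,0,0,0,0,-1,0.218,-0.133,0,0,0,0,-1,0.218,-0.133,0,0,0,0,-1,0.218,-0.133,0,0,0,0,-1]}}

```text
time: 18.65
tool_pos: [0.4917, 0.158, 0.123]
tcp_rot: [2.83, 1.362, -0.001]
wrist_force: [-0.1, -1.1, -1.2]
width: 0.701
grip_force: 33.2
```

```bash
python3 -c "
from h import *
delta(.493,.157,.041,-39)
print(readout.read_state()['tool_pos'])"
```

```text
d [0.     0.0016 0.082 ] rot [0.  0.  0.4] q6 0.94
[0.49173113 0.1580412  0.12303218]
```

Request:
{"name": "jog_arm", "arguments": {"deltas": [0,0.001,0.04,0,0,0,-1,0,0.001,0.065,0,0,0,-1,0,0.001,0.077,0,0,0,-1,0,0.001,0.081,0,0,0,-1,0,0.001,0.083,0,0,0,-1,0,0.001,0.083,0,0,0,-1]}}

```text
time: 19.25
tool_pos: [0.4938, 0.1572, 0.041]
tcp_rot: [2.832, 1.359, 0.003]
wrist_force: [-0.0, 0.7, -0.8]
width: 0.702
grip_force: 33.2
```

Request:
{"name": "jog_arm", "arguments": {"deltas": [0,0,0.001,0,0,0,-1,0,0,0.002,0,0,0,-1,0,0,0.003,0,0,0,-1,0,0,0.003,0,0,0,-1]}}

```text
time: 19.65
tool_pos: [0.4938, 0.1577, 0.039]
tcp_rot: [2.831, 1.361, 0.003]
wrist_force: [-2.9, -1.0, 9.6]
width: 0.696
grip_force: 34.2
```

Request:
{"name": "jog_arm", "arguments": {"deltas": [0,0,0.002,0,0,0,0.6,0,0,0.002,0,0,0,0.8,0,0,0.002,0,0,0,0.8,0,0,-0.02,0,0,0,0.8,-0.03,0,-0.06,0,0,0,0.9,-0.07,0,-0.1,0,0,0,1,-0.11,0,-0.14,0,0,0,1,-0.11,0,-0.14,0,0,0,1]}}

```text
time: 20.45
tool_pos: [0.4245, 0.0702, 0.1807]
tcp_rot: [2.83, 1.358, 0.008]
wrist_force: [0.8, 0.2, 0.3]
width: 1.003
grip_force: 0.0
```

```bash
python3 -c "
from h import *
w=read_camera('wrist')['color'];t=read_camera('scene')['color']
a=cv2.resize(w,None,fx=.78,fy=.78); b=cv2.resize(t[130:260,220:400],(400,289),interpolation=cv2.INTER_CUBIC)
cv2.imwrite('pics/f.png',np.hstack([a[:289],b]))"
```

```text
(no output)
```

View pics/f.png

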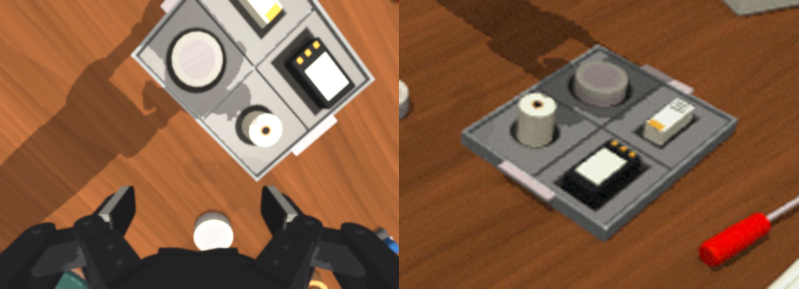

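All four sit level in their pockets: the tin at (196,60), the roll at (262,128), the battery at (320,75) and the cartridge at (265,10) in the left half. The gripper touches nothing, so I'm handing in.

```bash
python3 -c "
from workcell import finish_job
print(finish_job())"
```

```text
the job is handed in; nothing more can be done
None
```

The battery, cartridge, full roll and the rightmost tin are each in their own pocket, packed in that order in about 20 s of robot time; the used-up roll and short battery were left alone, and the job is handed in, with no verdict returned.

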